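# Slide the freshly painted vase into its gap in the drying row

### The job

Put the lone painted vase into the empty place in the row of vases on the left: slide it along the table, upright, between its neighbours until you feel its foot meet the small sprung stop on the batten at the end of the gap and give a little. Its painted wall smudges, so touch only the bare clay foot, low down, never lift or tip the vase, and press on the stop only lightly. Do not shift the other vases or disturb anything else on the table, and leave the vase standing there against the stop.

Things in the scene. Friction and masses are not known exactly. Their poses are not given: they have to be found in the camera images.
- vase: The lone vase, standing on the right: ceramic, about 0.6 kg (varies 25 %), 210 mm tall. Its bare clay foot is a cylinder 64 mm across, from the table to 40 mm up. Origin at the centre of its underside, z up; round, so yaw does not matter. Friction with the table 0.6 (varies 20 %): pushed below about 40 mm it slides, higher it tips.
- vase_wall: Painted wall of the lone vase, all of it above the foot: 58 to 60 mm across up to 165 mm above the table, then a neck and a lip 44 mm across. The robot must not touch it: the gripper's body would meet it unless the tool leans back. Origin on the axis, 40 mm above the underside.
- batten: Fixed wooden batten, 46 mm high and 360 mm long, felt-faced, lying behind the row. Origin on the table on the gap's centre line, 32 mm in front of the felt face (the neighbours' centres stand near this line); +y points level into the gap, square to the batten; +x runs along the row.
- gap (a point): Point on the table on the gap's centre line, 115 mm before the batten's origin. At the end of the gap the batten carries a small sprung stop, 34 mm wide, 6 to 34 mm above the table, set by hand: its face stands anywhere from 3 to 21 mm proud of the felt (not measured, to be felt). It yields by 1.5 N per mm after the first 1 N, at most 12 mm.
- row1: Neighbour on the batten's +x side of the gap, 68 mm from the gap's centre along the row (within 1 mm), its foot within 3 mm of the batten: same vase as the lone one (foot 64 mm across and 40 mm high, painted wall at most 60 mm across, 210 mm tall), loose; origin at the centre of its underside. About 4 mm are free on each side of the incoming foot.
- row2: Neighbour on the -x side of the gap, 68 mm from its centre (within 1 mm), likewise: same vase as the lone one (foot 64 mm across and 40 mm high, painted wall at most 60 mm across, 210 mm tall), loose; origin at the centre of its underside.
- row3: Next vase beyond row2: same vase as the lone one (foot 64 mm across and 40 mm high, painted wall at most 60 mm across, 210 mm tall), loose; origin at the centre of its underside.
- squeeze: White squeeze bottle with a pointed red cap, 56 mm across, 130 mm tall, standing on the right 120 to 230 mm from the lone vase, nearer the robot or farther; leave it alone. Origin at the centre of its underside.
- jar1: Glaze jar with lid, 64 mm across, 76 mm tall; leave it alone. Origin under its centre.
- jar2: Glaze jar with lid, 60 mm across, 69 mm tall, behind the batten; leave it alone. Origin under its centre.
- jar3: Glaze jar with lid, 68 mm across, 84 mm tall, behind the batten; leave it alone. Origin under its centre.
- mug: White cup, 74 mm across, 75 mm tall; leave it alone. Origin under its centre.
- dish: Blue bowl, 100 mm across, 30 mm high; leave it alone. Origin under its centre.
- brush: Brush lying flat on the right of the table; leave it alone.
Mind the look-alikes: they are no part of the job. What is shaped like the row1 but brown or pink is not meant.

How it is judged:
By the outcome, as a careful person would: the job done as asked, in the order asked, and still so for the second after the job is handed in, with the robot touching nothing.
It also fails if it takes over 64 s, if anything falls off the work surface, if the arm or the gripper's body presses on something with over 40 N, if the wrist force passes 120 N, or if a joint passes its speed limit or range.

### The arm

A 6-joint arm with a two-finger parallel gripper is mounted at the origin on the work surface. World frame = base frame: x ahead of the robot, y to its left, z up, the work surface at z = 0. Lengths are in m, angles in degrees, forces in N, time in s.
With the tool pointing down it reaches from about 0.4 to 0.825 m from the base axis. Payload 7 kg.
Tool frame: the origin (TCP) lies on the centre line of the jaws, within the pads' length; the fingertips stand 19 mm ahead of it and the grasp point (between the pads) is the TCP; z points along the fingers, y is the line along which they close (so a half turn about z gives the same grasp; the last joint's range is limited). The gripper opens to 88 mm and grips with 3 to 60 N. Pads are 19 mm wide; open, the fingers measure 130 mm over their backs; the gripper's body (78 mm by 193 mm) begins 47 mm behind the grasp point.
Start: joints at [-60.269, 20.546, 0.682, 0, -70.136, -16.507], TCP at [0.154, -0.657, 0.246] pointing down, gripper open.
Joint ranges: [-176.03, 176.03], [-82.01, 121.73], [-58.28, 71.71], [-173.87, 95.51], [-174.79, -0.11], [-173.66, 173.66]. Speed limits (degrees/s): [136.94, 136.94, 172.46, 180, 180, 180].

### API

Orientations are given as [roll, pitch, yaw] about the fixed x, y, z axes, in that order (R = Rz(yaw) Ry(pitch) Rx(roll)).
In Python, from plant import * gives the robot as it stands. The module is installed in compiled form; this text tells all that it offers.
- The arm moves only by the tool play_rows, never from a script. Its argument "deltas" is a list of rows, each a list of 6 numbers: the shift along the world's x, y, z scaled (see below), then the turn, a rotation vector about the world's x, y, z scaled (see below). A call has 1 to 10 rows; each row shifts and turns the commanded pose from where the row before left it; what a row does not reach is not made up. The controller multiplies each number of a shift by 800 mm and each number of a turn by 180 degrees. A row lasts 1/10 s, in which the tool goes at most 50 mm and 8.59 degrees, less where a joint would pass 70% of its speed; a pose out of reach is approached as far as the arm can. A call with a number of a shift or a turn outside -1 to 1 is refused whole. A call with a gripper value outside its range is refused whole. "gripper" is the gripper command: -1 is shut, 1 is fully open, values between are in proportion, set as the call begins (left out, the last holds). The fingers move at their own pace and stop on an object; the grip force is fixed at half the most. Time passes only in rows, so rows that do not move let the fingers close. It gives the time, the measured TCP pose, the force, the opening and the grip force at its end, in the units of the state.
- get_obs(): the state, without advancing time (a new reading comes with each control period).
- snapshot(name): name is "scene" or "top" or "wrist"; returns (picture, depth): 480x640x3 uint8, blue, green, red; 480x640 float32, m along the optical axis (not along the pixel's ray), 0 where there is no reading.
- camera_model(name): a dict with "fx", "fy", "cx", "cy" (pixels), "world_to_cam" (4x4, takes a point from world to camera coordinates). Camera axes: x right, y down, z forward; pixel columns grow to the right and rows downward; lengths in m; the calibration is good to about 2 mm. The wrist camera is an equidistant fisheye: a pixel r from the principal point sees the ray r / f radians off the axis. A picture is of the moment at which its call begins: read the wrist's pose just before it. camera_model takes no time and is no camera call; for the wrist camera it gives the pose at the moment of the call.
- close_job(): hands the job in; it is judged then, once.
The state is a dict: "clock": time; "joint_pos": joint angles; "qvel": joint speeds; "tau": joint torques, N m; "tool_pos": TCP position; "orientation": TCP orientation; "force": force on the tool from outside, world axes, zero at the start; "moment": the same for the moment, N m; "opening": finger opening in m; "gripper_force": force on a finger pad.
Only numpy, scipy, OpenCV 4.12 (cv2) and the standard library are available. Lean on these libraries where they do the work, as an engineer would, in place of code of your own. Each camera call takes 0.05 s, during which the arm holds its last target. There are 200 camera calls.

## Working session

There is one attempt and no reset: what is moved stays moved. The work goes in short steps, Python scripts to look and compute and a tool call to move; the robot and the scene stay as the last step left them, time stands still between calls to the robot, and variables do not carry over. Pictures are saved under pics/ and viewed, at most 10 in all, crops included, and the job is handed in when it is done.

Besides the shell and the picture viewer there is one more tool, called after "Emit:" as name(argument=value, ...), one argument or row to a line, values as JSON. play_rows: Moves the arm, as the interface text tells. Its arguments: {"type":"object","properties":{"deltas":{"type":"array","items":{"type":"array","items":{"type":"number","minimum":-1,"maximum":1}}},"gripper":{"type":"number"}},"required":["deltas"]}

```bash
mkdir -p pics; python3 - <<'E'
from plant import *
import cv2,numpy as np
o=get_obs();print({k:np.round(v,3).tolist() for k,v in o.items()})
for n in("scene","top"):
    p,d=snapshot(n);cv2.imwrite(f"pics/{n}0.png",p);np.save(f"pics/{n}0.npy",d)
    m=camera_model(n);print(n,m["fx"],m["cx"],m["cy"],np.round(np.linalg.inv(m["world_to_cam"]),3).tolist())
E
```

```text
{'clock': 0.0, 'joint_pos': [-60.27, 20.591, 0.634, -0.019, -70.133, -16.509], 'qvel': [-0.041, 0.029, -0.079, -0.105, 0.063, 0.045], 'tau': [0.001, -58.273, 29.306, 6.997, 0.007, -0.0], 'tool_pos': [0.154, -0.657, 0.245], 'orientation': [179.908, -0.009, -166.785], 'force': [-0.736, -0.014, -0.024], 'moment': [0.05, -0.029, 0.006], 'gripper_force': 0.0, 'opening': 0.087}
scene 553.4410538122274 315.72440792645295 237.64470910974495 [[-0.888, 0.372, -0.269, 0.942], [0.459, 0.737, -0.496, 0.671], [0.014, -0.564, -0.825, 1.184], [0.0, 0.0, 0.0, 1.0]]
top 453.0423186366566 323.47592617895424 245.90504178783547 [[0.02, -0.988, 0.15, 0.408], [-1.0, -0.017, 0.02, -0.001], [-0.018, -0.15, -0.988, 1.161], [0.0, 0.0, 0.0, 1.0]]
```

View pics/scene0.png

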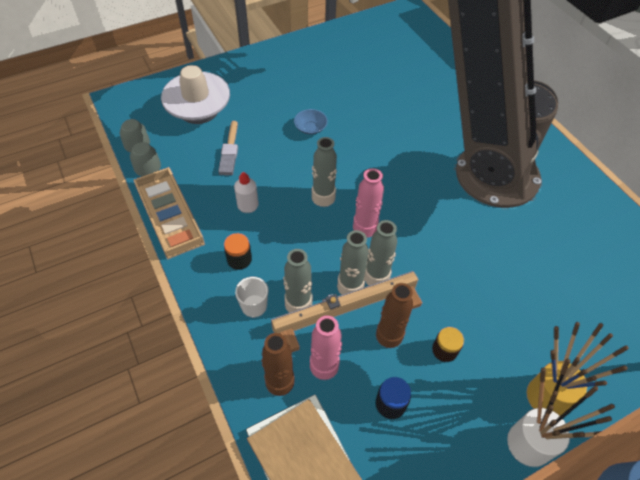

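View pics/top0.png

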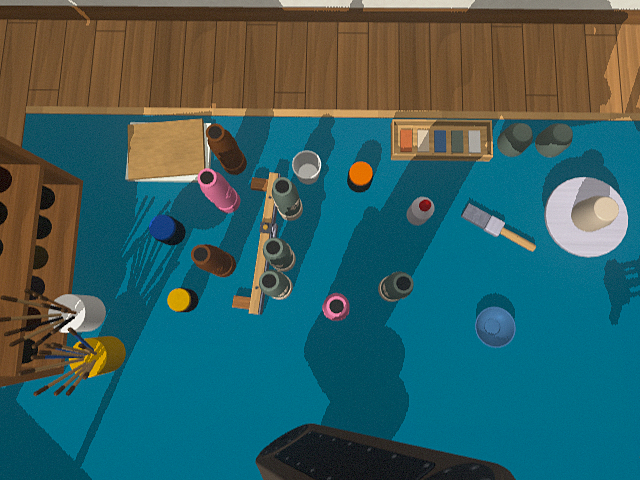

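The scene view shows the lone grey-green vase at (323,175) with the row at (298,283), (353,263) and (381,252). The gap lies between the first two, at the stop near (333,302). In the top view the lone vase is at (396,286), the row at (288,198), (278,254) and (276,285), and the gap at (268,228). The pink vase at (336,306) and the brown ones are decoys.

```bash
cat > h.py <<'E'
import numpy as np,cv2
from plant import *
def cloud(n,d):
    m=camera_model(n);v,u=np.mgrid[0:480,0:640]
    P=np.stack([(u-m["cx"])/m["fx"]*d,(v-m["cy"])/m["fy"]*d,d,np.ones_like(d)],-1)
    return (P@np.linalg.inv(m["world_to_cam"]).T)[...,:3]
def circ(p):  # algebraic circle fit
    A=np.c_[2*p,np.ones(len(p))];s=np.linalg.lstsq(A,(p**2).sum(1),rcond=None)[0]
    return s[0],s[1],np.sqrt(s[2]+s[0]**2+s[1]**2)
def px(n,p):
    m=camera_model(n);c=m["world_to_cam"]@np.r_[p,1];return m["fx"]*c[0]/c[2]+m["cx"],m["fy"]*c[1]/c[2]+m["cy"]
E
python3 - <<'E'
from h import *
p=cv2.imread("pics/top0.png");
for n in("top","scene"):
    d=np.load(f"pics/{n}0.npy");C=cloud(n,d);Z=C[...,2];print(n,"table z",np.median(Z[(Z<.05)&(d>0)]))
    for lo,hi in((.19,.225),(.06,.15),(.01,.036)):
        m=((Z>lo)&(Z<hi)&(d>0)&(C[...,0]>.2)&(C[...,0]<.8)&(abs(C[...,1])<.45)).astype(np.uint8)
        k,L,S,ce=cv2.connectedComponentsWithStats(m,connectivity=4)
        for i in range(1,k):
            if S[i,4]<25:continue
            q=C[L==i];c=circ(q[:,:2]);bgr=cv2.imread(f"pics/{n}0.png")[L==i].mean(0)
            print(lo,ce[i].round(),S[i,4],"circ",np.round(c,4),"mean",q.mean(0).round(3),"ext",np.ptp(q,axis=0).round(3),bgr.round())
E
```

```text
top table z -0.0003105717929744456
0.19 [216. 137.] 145 circ [0.7963 0.2641 0.0119] mean [0.792 0.263 0.207] ext [0.016 0.039 0.025] [37. 58. 86.]
0.19 [207. 178.] 328 circ [0.6993 0.2764 0.0155] mean [0.698 0.276 0.209] ext [0.042 0.042 0.026] [105.  89. 147.]
0.19 [282. 187.] 315 circ [0.6815 0.1114 0.0153] mean [0.681 0.111 0.209] ext [0.042 0.042 0.027] [81. 89. 82.]
0.19 [273. 247.] 317 circ [0.5478 0.1266 0.0151] mean [0.548 0.126 0.21 ] ext [0.041 0.041 0.026] [82. 90. 83.]
0.19 [201. 254.] 336 circ [0.5308 0.2797 0.0153] mean [0.531 0.279 0.21 ] ext [0.042 0.042 0.025] [44. 58. 79.]
0.19 [269. 280.] 323 circ [0.4769 0.1324 0.015 ] mean [0.477 0.132 0.21 ] ext [0.04  0.041 0.025] [83. 91. 84.]
0.19 [403. 283.] 324 circ [ 0.4772 -0.1489  0.015 ] mean [ 0.477 -0.149  0.211] ext [0.04  0.042 0.025] [63. 66. 58.]
0.19 [336. 306.] 322 circ [ 0.4269 -0.0098  0.0149] mean [ 0.427 -0.01   0.211] ext [0.039 0.042 0.01 ] [105.  87. 138.]
0.06 [229. 157.] 302 circ [0.8021 0.2644 0.0278] mean [0.782 0.254 0.108] ext [0.028 0.056 0.09 ] [27. 39. 57.]
0.06 [306. 168.] 149 circ [0.7774 0.068
[... 7233 characters left out ...]
.026] [126. 129. 130.]
0.01 [387. 341.] 133 circ [0.5307 0.2793 0.0312] mean [0.549 0.296 0.023] ext [0.051 0.056 0.025] [40. 52. 71.]
0.01 [442. 355.] 139 circ [0.4375 0.3677 0.0294] mean [0.457 0.38  0.023] ext [0.044 0.053 0.026] [27. 29. 34.]
0.01 [323. 373.] 119 circ [0.6992 0.2756 0.0314] mean [0.712 0.297 0.023] ext [0.052 0.042 0.025] [ 98.  82. 131.]
0.01 [290. 386.] 34 circ [0.799  0.271  0.0233] mean [0.79  0.291 0.023] ext [0.02  0.011 0.026] [44. 60. 87.]
0.01 [318. 425.] 1312 circ [0.774  0.3907 0.0377] mean [0.775 0.392 0.029] ext [0.051 0.122 0.026] [125. 159. 184.]
0.01 [385. 412.] 104 circ [0.6125 0.4166 0.033 ] mean [0.637 0.431 0.023] ext [0.027 0.051 0.026] [34. 30. 24.]
```

```bash
python3 - <<'E'
from h import *
from scipy.spatial.transform import Rotation as R
o=get_obs();T=np.linalg.inv(camera_model("wrist")["world_to_cam"]);r=R.from_euler("xyz",o["orientation"],degrees=True).as_matrix()
print("cam in tool",(r.T@(T[:3,3]-o["tool_pos"])).round(3),(r.T@T[:3,:3]).round(2).tolist())
w,_=snapshot("wrist");s=cv2.imread("pics/scene0.png")
a=cv2.resize(s[120:340,220:440],None,fx=2,fy=2,interpolation=cv2.INTER_CUBIC)
cv2.imwrite("pics/c1.png",np.hstack([a,cv2.resize(w,(360,270))[:, :] if 0 else cv2.copyMakeBorder(cv2.resize(w,(360,270)),0,170,0,0,0)]))
E
```

```text
cam in tool [ 0.078  0.    -0.139] [[-0.0, -0.96, -0.29], [1.0, -0.0, -0.0], [0.0, -0.29, 0.96]]
```

View pics/c1.png

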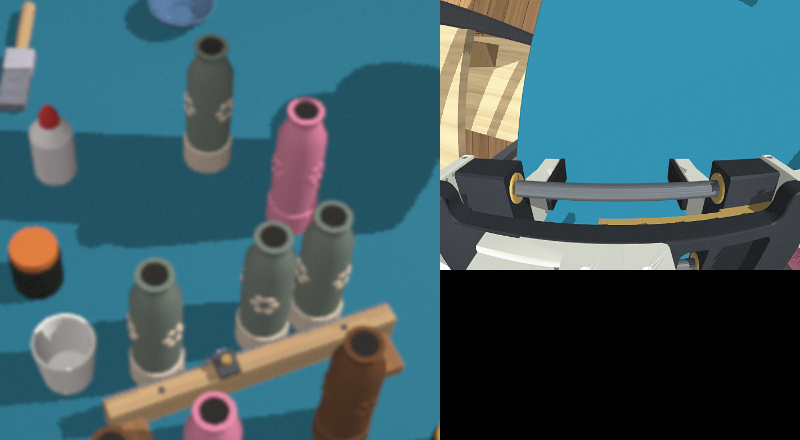

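The enlarged crop confirms the target. The lone grey vase with the pale clay foot (crop 207,105) stands apart from the row, and the pink vase next to it is a decoy. The gap with the stop is at crop (225,362). I'll push with the fingers as a half-open cradle, leaning back 45°.

Emit:
play_rows(
  deltas=[
    [0.026,0.041,0,0,0,0.021],
    [0.026,0.041,0,0,0,0.021],
    [0.026,0.041,0,0,0,0.021],
    [0.026,0.041,0,0,0,0.021],
    [0.026,0.041,0,0,0,0.021],
    [0.026,0.041,0,0,0,0.021],
    [0.026,0.041,0,0,0,0.021],
    [0.026,0.041,0,0,0,0.021],
    [0.026,0.041,0,0,0,0.021],
    [0.026,0.041,0,0,0,0.021],
  ],
  gripper=-0.1,
)

```text
clock: 1.15
tool_pos: [0.3629, -0.3276, 0.2456]
orientation: [-180.0, 0.0, -128.8]
force: [1.6, -0.8, 0.7]
opening: 0.0394
gripper_force: 0.0
```

Emit:
play_rows(
  deltas=[
    [0,0,0,0.0194,-0.0157,0],
    [0,0,0,0.0194,-0.0157,0],
    [0,0,0,0.0194,-0.0157,0],
    [0,0,0,0.0194,-0.0157,0],
    [0,0,0,0.0194,-0.0157,0],
    [0,0,0,0.0194,-0.0157,0],
    [0,0,0,0.0194,-0.0157,0],
    [0,0,0,0.0194,-0.0157,0],
    [0,0,0,0.0194,-0.0157,0],
    [0,0,0,0.0194,-0.0157,0],
  ],
)

```text
clock: 2.15
tool_pos: [0.3624, -0.3294, 0.2458]
orientation: [-179.9, 45.1, -128.9]
force: [-0.4, 0.7, -0.7]
opening: 0.0395
gripper_force: 0.0
```

```bash
cat > st.py <<'E'
from h import *
from scipy.spatial.transform import Rotation as R
import sys
def st():
    o=get_obs();r=R.from_euler("xyz",o["orientation"],degrees=True).as_matrix();z=r[:,2]
    print("t",o["clock"],"tcp",np.round(o["tool_pos"],4),"heading",round(np.degrees(np.arctan2(z[0],z[1])),2),"lean",round(np.degrees(np.arccos(-z[2])),2),"ytool",r[:,1].round(3),"J",np.round(o["joint_pos"],1),"F",np.round(o["force"],2),"open",round(o["opening"],4))
    return o,r
if __name__=="__main__": st()
E
python3 st.py; python3 - <<'E'
from h import *
p,d=snapshot("scene");cv2.imwrite("pics/s2.png",p)
E
```

```text
t 2.15 tcp [ 0.3624 -0.3294  0.2458] heading 39.05 lean 45.1 ytool [-0.777  0.629 -0.001] J [-54.6  15.   -4.9 -43.1 -86.5  24.9] F [-0.38  0.66 -0.69] open 0.0395
```

View pics/s2.png

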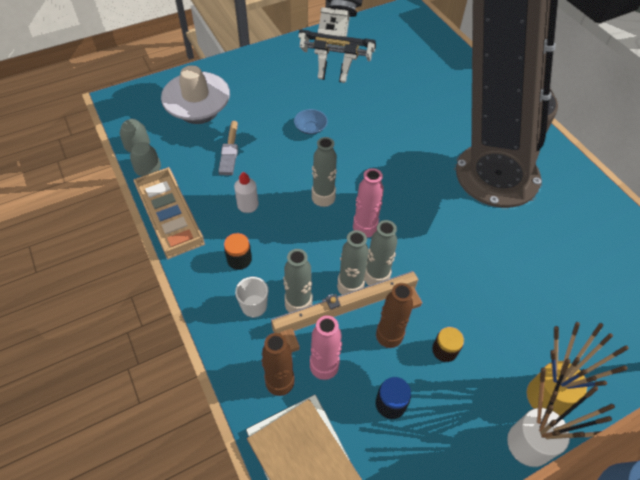

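Emit:
play_rows(
  deltas=[
    [0.0065,0.0128,-0.0272,0,0,0],
    [0.0065,0.0128,-0.0272,0,0,0],
    [0.0065,0.0128,-0.0272,0,0,0],
    [0.0065,0.0128,-0.0272,0,0,0],
    [0.0065,0.0128,-0.0272,0,0,0],
    [0.0065,0.0128,-0.0272,0,0,0],
    [0.0065,0.0128,-0.0272,0,0,0],
    [0.0065,0.0128,-0.0272,0,0,0],
    [0.0065,0.0128,-0.0272,0,0,0],
    [0.0065,0.0128,-0.0272,0,0,0],
  ],
)

```text
clock: 3.2
tool_pos: [0.4145, -0.2263, 0.0271]
orientation: [-180.0, 44.9, -128.9]
force: [0.2, 0.5, -0.8]
opening: 0.0394
gripper_force: 0.0
```

Emit:
play_rows(
  deltas=[
    [0,0,0,0,0,0],
    [0,0,0,0,0,0],
  ],
)

```text
clock: 3.4
tool_pos: [0.4142, -0.2267, 0.0279]
orientation: [179.9, 44.9, -129.0]
force: [-0.5, -0.6, -0.0]
opening: 0.0394
gripper_force: 0.0
```

```bash
python3 st.py; python3 - <<'E'
from h import *
p,d=snapshot("scene");cv2.imwrite("pics/s3.png",cv2.resize(p[20:260,200:520],(800,600),interpolation=cv2.INTER_CUBIC))
C=cloud("scene",d);Z=C[...,2];m=(C[...,0]>.36)&(C[...,0]<.475)&(C[...,1]>-.25)&(C[...,1]<-.17)&(Z>.004)&(Z<.12)&(d>0)
q=C[m];u=np.array([.629,.777]);f=q[:,:2]@u;l=q[:,:2]@[.777,-.629];print(len(q),"fwd max",np.percentile(f,[98,99.5]),"vase fwd",np.array([.4773,-.149])@u,"lat vase",np.array([.4773,-.149])@[.777,-.629],"z low",np.percentile(q[:,2],[1,5]))
t=f>f.max()-.02;print("tips lat",np.percentile(l[t],[1,50,99]),"z",np.percentile(q[t,2],[1,50,99]))
E
```

```text
t 3.4 tcp [ 0.4142 -0.2267  0.0279] heading 38.87 lean 44.89 ytool [-0.778  0.628  0.001] J [-45.4  28.2 -19.8 -52.7 -61.8  40.9] F [-0.52 -0.63 -0.05] open 0.0394
386 fwd max [0.1137857  0.12283565] vase fwd 0.1844487 lat vase 0.4645831 z low [0.00415289 0.00447897]
tips lat [0.41609855 0.43105634 0.5094211 ] z [0.00404989 0.00434281 0.00921832]
```

View pics/s3.png

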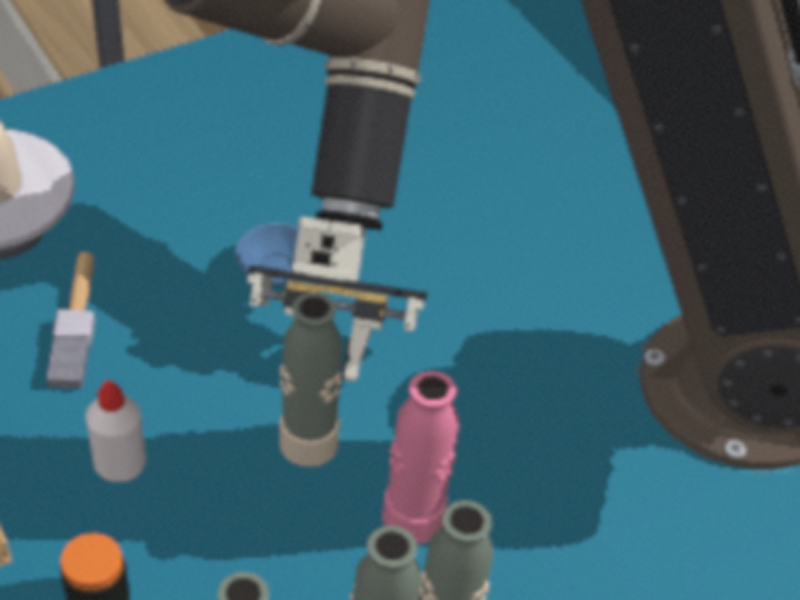

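The wrist sits clear above the vase, with the finger visible at crop (352,350) behind the foot and laterally aligned. Now I'll advance to contact.

Emit:
play_rows(
  deltas=[
    [0.0039,0.0049,0,0,0,0],
    [0.0039,0.0049,0,0,0,0],
    [0.0039,0.0049,0,0,0,0],
    [0.0039,0.0049,0,0,0,0],
    [0.0039,0.0049,0,0,0,0],
    [0.0039,0.0049,0,0,0,0],
    [0.0039,0.0049,0,0,0,0],
    [0.0039,0.0049,0,0,0,0],
    [0.0024,0.0029,0,0,0,0],
    [0.0024,0.0029,0,0,0,0],
  ],
)

```text
clock: 4.45
tool_pos: [0.4433, -0.1904, 0.0279]
orientation: [180.0, 44.9, -129.0]
force: [0.3, -0.3, -0.5]
opening: 0.0394
gripper_force: 0.0
```

Emit:
play_rows(
  deltas=[
    [0.0016,0.0019,0,0,0,0],
    [0.0016,0.0019,0,0,0,0],
    [0.0016,0.0019,0,0,0,0],
    [0.0016,0.0019,0,0,0,0],
    [0.0016,0.0019,0,0,0,0],
    [0.0016,0.0019,0,0,0,0],
    [0.0016,0.0019,0,0,0,0],
    [0.0016,0.0019,0,0,0,0],
    [0.0016,0.0019,0,0,0,0],
    [0.0016,0.0019,0,0,0,0],
  ],
)

```text
clock: 5.45
tool_pos: [0.456, -0.1754, 0.0279]
orientation: [-180.0, 44.9, -129.0]
force: [-2.1, -2.9, -0.5]
opening: 0.0398
gripper_force: 1.6
```

```bash
cat > vase.py <<'E'
from st import *
def lips(n,d=None):
    p,d=snapshot(n);C=cloud(n,d);Z=C[...,2]
    m=((Z>.19)&(Z<.225)&(d>0)&(C[...,0]>.2)&(C[...,0]<.75)&(C[...,1]>-.3)&(C[...,1]<.2)).astype(np.uint8)
    k,L,S,ce=cv2.connectedComponentsWithStats(m,connectivity=4)
    b=p.astype(int)
    for i in range(1,k):
        if S[i,4]>150: print(n,S[i,4],"circ",np.round(circ(C[L==i][:,:2]),4),"bgr",b[L==i].mean(0).round())
    return p,d
if __name__=="__main__":
    o,r=st();lips("scene");lips("top")
E
python3 vase.py
```

```text
t 5.45 tcp [ 0.456  -0.1754  0.0279] heading 38.98 lean 44.92 ytool [-0.777  0.629 -0.   ] J [-38.6  27.1 -21.1 -56.4 -57.9  38.1] F [-2.11 -2.87 -0.48] open 0.0398
scene 603 circ [ 0.3632 -0.2831  0.0327] bgr [60. 58. 58.]
scene 257 circ [ 0.484  -0.1411  0.0158] bgr [70. 75. 72.]
scene 276 circ [ 0.4274 -0.0104  0.0157] bgr [ 96.  81. 125.]
scene 319 circ [0.4772 0.1318 0.0158] bgr [87. 93. 88.]
scene 327 circ [0.5482 0.1261 0.0157] bgr [88. 94. 89.]
scene 345 circ [0.6823 0.1118 0.0156] bgr [90. 96. 88.]
top 305 circ [0.6818 0.1115 0.0151] bgr [87. 96. 88.]
top 315 circ [0.5479 0.1266 0.0152] bgr [88. 97. 90.]
top 324 circ [ 0.4836 -0.1407  0.015 ] bgr [66. 71. 64.]
top 320 circ [0.4769 0.1324 0.015 ] bgr [89. 98. 90.]
top 324 circ [ 0.4269 -0.0098  0.0149] bgr [ 94.  78. 121.]
top 840 circ [ 0.3616 -0.2835  0.0339] bgr [52. 49. 47.]
```

Sliding cleanly: the vase is 44 mm ahead of the TCP as computed, at about 3.5 N. Next is the straight leg, 108 mm at heading 44°.

Emit:
play_rows(
  deltas=[
    [0.0035,0.0036,0,0,0,0],
    [0.0052,0.0054,0,0,0,0],
    [0.0052,0.0054,0,0,0,0],
    [0.0052,0.0054,0,0,0,0],
    [0.0052,0.0054,0,0,0,0],
    [0.0052,0.0054,0,0,0,0],
    [0.0052,0.0054,0,0,0,0],
    [0.0052,0.0054,0,0,0,0],
    [0.0052,0.0054,0,0,0,0],
    [0.0035,0.0036,0,0,0,0],
  ],
)

```text
clock: 6.55
tool_pos: [0.4952, -0.1347, 0.028]
orientation: [-180.0, 44.9, -129.0]
force: [-2.7, -2.2, -0.5]
opening: 0.0394
gripper_force: 1.6
```

```bash
python3 vase.py; python3 - <<'E'
from h import *
for n in("top","scene"):
    d=np.load(f"pics/{n}0.npy");C=cloud(n,d);Z=C[...,2];p=cv2.imread(f"pics/{n}0.png").astype(int)
    m=(Z>.040)&(Z<.052)&(d>0)&(C[...,0]>.45)&(C[...,0]<.78)&(C[...,1]>.13)&(C[...,1]<.22)&(p[...,2]>p[...,0]+30)
    q=C[m][:,:2];vx,vy,x,y=cv2.fitLine(q.astype(np.float32),cv2.DIST_HUBER,0,.002,.001).ravel()
    print(n,len(q),"row angle",np.degrees(np.arctan(vy/vx)),"pt",x,y)
E
```

```text
t 6.55 tcp [ 0.4952 -0.1347  0.028 ] heading 38.97 lean 44.93 ytool [-0.778  0.629 -0.   ] J [-32.6  26.8 -20.9 -59.2 -54.8  35.1] F [-2.67 -2.24 -0.47] open 0.0394
scene 698 circ [ 0.4016 -0.2483  0.0368] bgr [60. 57. 56.]
scene 275 circ [ 0.523  -0.1008  0.016 ] bgr [69. 74. 71.]
scene 279 circ [ 0.4275 -0.0105  0.0159] bgr [ 88.  74. 114.]
scene 327 circ [0.4772 0.132  0.0158] bgr [87. 93. 87.]
scene 335 circ [0.5482 0.1262 0.0159] bgr [88. 94. 89.]
scene 344 circ [0.6823 0.1118 0.0156] bgr [89. 95. 88.]
top 314 circ [0.6815 0.1114 0.0152] bgr [90. 98. 91.]
top 316 circ [0.5478 0.1265 0.0152] bgr [ 92. 101.  93.]
top 314 circ [ 0.5227 -0.1     0.015 ] bgr [69. 73. 66.]
top 322 circ [0.477  0.1324 0.0151] bgr [ 92. 101.  93.]
top 325 circ [ 0.4269 -0.0098  0.0149] bgr [ 89.  75. 116.]
top 865 circ [ 0.4009 -0.246   0.0364] bgr [54. 51. 47.]
top 851 row angle -5.8695183 pt 0.60458654 0.1730799
scene 1237 row angle -5.613092 pt 0.6150345 0.16912755
```

Emit:
play_rows(
  deltas=[
    [0.0035,0.0036,0,0,0,0],
    [0.0052,0.0054,0,0,0,0],
    [0.0052,0.0054,0,0,0,0],
    [0.0052,0.0054,0,0,0,0],
    [0.0052,0.0054,0,0,0,0],
    [0.0052,0.0054,0,0,0,0],
    [0.0052,0.0054,0,0,0,0],
    [0.0052,0.0054,0,0,0,0],
    [0.0035,0.0036,0,0,0,0],
  ],
)

```text
clock: 7.55
tool_pos: [0.5299, -0.0986, 0.028]
orientation: [-180.0, 44.9, -129.0]
force: [-3.2, -3.2, -0.2]
opening: 0.0393
gripper_force: 1.6
```

```bash
python3 vase.py; cat > plan.py <<'E'
from st import *
# arc: Bezier from vase P0 to gap line; args: vx vy end_s N psi0
x,y,s,N=map(float,sys.argv[1:5]);N=int(N)
o,r=st();z=r[:,2];p0=np.degrees(np.arctan2(z[0],z[1]));a=np.radians(5.8);v=np.array([np.sin(a),np.cos(a)])
M=np.array([.615,.119]);P0=np.array([x,y]);V=M-v*.140;P2=M-v*s
h=lambda p:np.array([np.sin(np.radians(p)),np.cos(np.radians(p))])
off=P0-o["tool_pos"][:2];k=off@h(p0);e=off-k*h(p0);print("k",k,"err",e)
t=np.linspace(0,1,N+1);P=((1-t)**2)[:,None]*P0+(2*t*(1-t))[:,None]*V+(t**2)[:,None]*P2
psi=p0+(5.8-p0)*t;T=P-np.array([.0445*h(q) for q in psi]);T[0]=o["tool_pos"][:2]
for dd,dp in zip(np.diff(T,axis=0)/.8,np.diff(psi)):print([round(dd[0],4),round(dd[1],4),0,0,0,round(-dp/180,4)])
E
python3 plan.py 0.556 -0.066 0.075 20
```

```text
t 7.55 tcp [ 0.5299 -0.0986  0.028 ] heading 38.96 lean 44.93 ytool [-0.778  0.629 -0.   ] J [-27.4  26.8 -20.1 -61.2 -52.1  32.1] F [-3.19 -3.19 -0.19] open 0.0393
scene 723 circ [ 0.4367 -0.2128  0.0368] bgr [60. 57. 56.]
scene 279 circ [ 0.4274 -0.0103  0.0158] bgr [ 87.  74. 113.]
scene 280 circ [ 0.5579 -0.0646  0.0157] bgr [68. 73. 70.]
scene 324 circ [0.4773 0.1317 0.0159] bgr [86. 92. 87.]
scene 336 circ [0.5483 0.126  0.0158] bgr [87. 93. 89.]
scene 342 circ [0.6822 0.1116 0.0156] bgr [89. 95. 88.]
top 313 circ [0.6816 0.1115 0.0152] bgr [ 92. 101.  93.]
top 311 circ [ 0.5572 -0.0639  0.015 ] bgr [70. 75. 67.]
top 314 circ [0.5479 0.1266 0.0151] bgr [ 93. 102.  94.]
top 318 circ [0.477  0.1325 0.015 ] bgr [ 94. 103.  95.]
top 798 circ [ 0.4353 -0.2105  0.0366] bgr [55. 51. 48.]
top 323 circ [ 0.4269 -0.0098  0.0149] bgr [ 91.  76. 118.]
t 7.65 tcp [ 0.53   -0.0985  0.028 ] heading 38.95 lean 44.95 ytool [-0.778  0.629 -0.   ] J [-27.4  26.8 -20.1 -61.3 -52.1  32.1] F [-0.78 -1.73 -0.52] open 0.0398
k 0.04159421656945887 err [-0.00015255  0.0001233 ]
[np.float64(0.0043), np.f
[... 670 characters left out ...]
)]
[np.float64(0.0046), np.float64(0.0064), 0, 0, 0, np.float64(0.0092)]
[np.float64(0.0044), np.float64(0.0065), 0, 0, 0, np.float64(0.0092)]
[np.float64(0.0041), np.float64(0.0067), 0, 0, 0, np.float64(0.0092)]
[np.float64(0.0039), np.float64(0.0069), 0, 0, 0, np.float64(0.0092)]
[np.float64(0.0037), np.float64(0.007), 0, 0, 0, np.float64(0.0092)]
[np.float64(0.0035), np.float64(0.0072), 0, 0, 0, np.float64(0.0092)]
[np.float64(0.0032), np.float64(0.0073), 0, 0, 0, np.float64(0.0092)]
[np.float64(0.003), np.float64(0.0075), 0, 0, 0, np.float64(0.0092)]
[np.float64(0.0028), np.float64(0.0077), 0, 0, 0, np.float64(0.0092)]
[np.float64(0.0025), np.float64(0.0078), 0, 0, 0, np.float64(0.0092)]
```

Emit:
play_rows(
  deltas=[
    [0.0054,0.004,0,0,0,0.0092],
    [0.0064,0.0048,0,0,0,0.0092],
    [0.0062,0.005,0,0,0,0.0092],
    [0.006,0.0051,0,0,0,0.0092],
    [0.0058,0.0053,0,0,0,0.0092],
    [0.0056,0.0055,0,0,0,0.0092],
    [0.0054,0.0056,0,0,0,0.0092],
    [0.0052,0.0058,0,0,0,0.0092],
    [0.005,0.0059,0,0,0,0.0092],
    [0.0048,0.0061,0,0,0,0.0092],
  ],
)

```text
clock: 8.65
tool_pos: [0.5746, -0.0563, 0.0279]
orientation: [-180.0, 44.9, -112.3]
force: [-1.4, -4.1, -0.0]
opening: 0.0396
gripper_force: 1.7
```

```bash
python3 - <<'E'
from vase import *
st();p,d=lips("scene");lips("top");cv2.imwrite("pics/s4.png",p)
E
```

```text
t 8.65 tcp [ 0.5746 -0.0563  0.0279] heading 22.29 lean 44.92 ytool [-0.925  0.379 -0.   ] J [-19.9  31.5 -11.2 -54.7 -59.9  31.9] F [-1.42 -4.05 -0.04] open 0.0396
scene 738 circ [ 0.5193 -0.1932  0.037 ] bgr [61. 58. 57.]
scene 276 circ [ 0.4274 -0.0104  0.0158] bgr [ 87.  74. 113.]
scene 299 circ [ 0.5912 -0.0162  0.0159] bgr [84. 90. 86.]
scene 325 circ [0.4773 0.132  0.0159] bgr [87. 93. 87.]
scene 332 circ [0.5483 0.1262 0.0158] bgr [87. 94. 89.]
scene 339 circ [0.6823 0.1116 0.0155] bgr [88. 94. 89.]
top 312 circ [0.6816 0.1114 0.0152] bgr [ 94. 103.  95.]
top 309 circ [ 0.5913 -0.0149  0.015 ] bgr [87. 94. 86.]
top 311 circ [0.5479 0.1267 0.015 ] bgr [ 95. 104.  97.]
top 466 circ [ 0.5248 -0.1707  0.0235] bgr [57. 54. 53.]
top 319 circ [0.4769 0.1324 0.015 ] bgr [ 95. 104.  97.]
top 322 circ [ 0.4269 -0.0099  0.0149] bgr [ 92.  78. 122.]
```

View pics/s4.png

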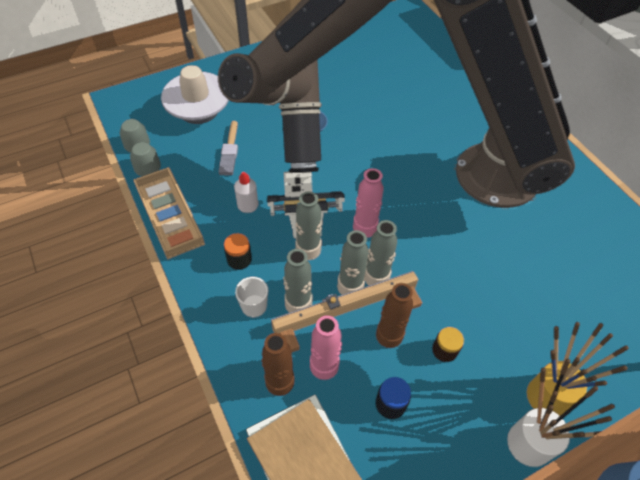

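The arm and gripper (305,203) are clear of the pink vase (369,200), the squeeze bottle and the jars. I'll plan the rest of the arc.

```bash
sed -i 's/v\*.140/v*.108/; s/round(dd\[0\],4),round(dd\[1\],4)/float(round(dd[0],4)),float(round(dd[1],4))/' plan.py; python3 plan.py 0.5912 -0.0155 0.075 10
```

```text
t 8.75 tcp [ 0.5751 -0.0557  0.028 ] heading 22.31 lean 44.96 ytool [-0.925  0.379 -0.   ] J [-19.8  31.5 -11.2 -54.7 -59.8  31.9] F [-0.75 -0.99  0.33] open 0.0396
k 0.04332170169238303 err [-0.00035331  0.00014494]
[0.0036, 0.0051, 0, 0, 0, np.float64(0.0092)]
[0.0044, 0.0064, 0, 0, 0, np.float64(0.0092)]
[0.0041, 0.0066, 0, 0, 0, np.float64(0.0092)]
[0.0039, 0.0068, 0, 0, 0, np.float64(0.0092)]
[0.0037, 0.007, 0, 0, 0, np.float64(0.0092)]
[0.0035, 0.0072, 0, 0, 0, np.float64(0.0092)]
[0.0032, 0.0074, 0, 0, 0, np.float64(0.0092)]
[0.003, 0.0076, 0, 0, 0, np.float64(0.0092)]
[0.0028, 0.0078, 0, 0, 0, np.float64(0.0092)]
[0.0025, 0.008, 0, 0, 0, np.float64(0.0092)]
```

Emit:
play_rows(
  deltas=[
    [0.0036,0.0051,0,0,0,0.0092],
    [0.0044,0.0064,0,0,0,0.0092],
    [0.0041,0.0066,0,0,0,0.0092],
    [0.0039,0.0068,0,0,0,0.0092],
    [0.0037,0.007,0,0,0,0.0092],
    [0.0035,0.0072,0,0,0,0.0092],
    [0.0032,0.0074,0,0,0,0.0092],
    [0.003,0.0076,0,0,0,0.0092],
    [0.0028,0.0078,0,0,0,0.0092],
    [0.002,0.006,0,0,0,0.0092],
  ],
)

```text
clock: 9.75
tool_pos: [0.6018, -0.0017, 0.028]
orientation: [-180.0, 44.9, -95.7]
force: [-0.3, -4.1, -0.7]
opening: 0.0394
gripper_force: 2.0
```

```bash
python3 vase.py
```

```text
t 9.75 tcp [ 0.6018 -0.0017  0.028 ] heading 5.73 lean 44.93 ytool [-0.995  0.1   -0.   ] J [-12.4  35.6  -3.6 -49.4 -67.4  33.5] F [-0.25 -4.11 -0.7 ] open 0.0394
scene 781 circ [ 0.59   -0.1493  0.0367] bgr [60. 58. 56.]
scene 279 circ [ 0.4276 -0.0103  0.0158] bgr [ 89.  75. 115.]
scene 317 circ [0.6064 0.0414 0.0158] bgr [87. 94. 89.]
scene 325 circ [0.4775 0.1319 0.0158] bgr [88. 94. 88.]
scene 328 circ [0.5482 0.1262 0.0158] bgr [89. 95. 91.]
scene 343 circ [0.6823 0.1116 0.0155] bgr [89. 96. 91.]
top 314 circ [0.6815 0.1113 0.0153] bgr [ 93. 103.  95.]
top 313 circ [0.6063 0.0424 0.0152] bgr [ 94. 103.  95.]
top 317 circ [0.5478 0.1265 0.0152] bgr [ 95. 105.  97.]
top 307 circ [0.4776 0.1323 0.0147] bgr [ 92. 102.  96.]
top 176 circ [ 0.4309 -0.0116  0.0131] bgr [ 90.  76. 123.]
```

Emit:
play_rows(
  deltas=[
    [0.0006,0.005,0,0,0,0],
    [0.0006,0.005,0,0,0,0],
    [0.0006,0.005,0,0,0,0],
    [0.0006,0.005,0,0,0,0],
    [0.0006,0.005,0,0,0,0],
    [0.0006,0.005,0,0,0,0],
    [0.0006,0.005,0,0,0,0],
    [0.0006,0.005,0,0,0,0],
    [0.0006,0.005,0,0,0,0],
    [0.0006,0.005,0,0,0,0],
  ],
)

```text
clock: 10.85
tool_pos: [0.6064, 0.038, 0.028]
orientation: [-180.0, 44.9, -95.8]
force: [-0.7, -3.9, 0.2]
opening: 0.0394
gripper_force: 2.0
```

```bash
python3 vase.py
```

```text
t 10.85 tcp [0.6064 0.038  0.028 ] heading 5.86 lean 44.92 ytool [-0.995  0.102 -0.   ] J [ -9.   34.9  -4.6 -51.  -65.1  31.9] F [-0.71 -3.94  0.2 ] open 0.0394
scene 807 circ [ 0.5941 -0.1099  0.0373] bgr [52. 50. 48.]
scene 275 circ [ 0.4273 -0.0106  0.0158] bgr [ 88.  75. 115.]
scene 317 circ [0.4774 0.1318 0.0158] bgr [88. 94. 88.]
scene 324 circ [0.611  0.081  0.0156] bgr [87. 94. 89.]
scene 329 circ [0.548  0.1262 0.0157] bgr [89. 95. 90.]
scene 341 circ [0.6823 0.1115 0.0156] bgr [88. 95. 89.]
top 309 circ [0.6816 0.1115 0.0153] bgr [ 93. 102.  95.]
top 312 circ [0.6107 0.0819 0.0152] bgr [ 92. 103.  95.]
top 319 circ [0.5478 0.1265 0.0152] bgr [ 94. 104.  97.]
top 318 circ [0.4769 0.1324 0.0151] bgr [ 94. 104.  97.]
top 193 circ [ 0.4289 -0.0055  0.013 ] bgr [ 88.  75. 120.]
```

Emit:
play_rows(
  deltas=[
    [0.0003,0.0025,0,0,0,0],
    [0.0003,0.0025,0,0,0,0],
    [0.0003,0.0025,0,0,0,0],
    [0.0003,0.0025,0,0,0,0],
    [0.0003,0.0025,0,0,0,0],
    [0.0003,0.0025,0,0,0,0],
  ],
)

```text
clock: 11.55
tool_pos: [0.6079, 0.0498, 0.028]
orientation: [-180.0, 44.9, -95.9]
force: [-0.8, -4.6, 0.0]
opening: 0.0393
gripper_force: 2.1
```

Emit:
play_rows(
  deltas=[
    [0.0001,0.0013,0,0,0,0],
  ],
)

```text
clock: 11.65
tool_pos: [0.608, 0.0509, 0.028]
orientation: [-180.0, 44.9, -95.8]
force: [0.1, -3.5, -0.3]
opening: 0.0397
gripper_force: 2.0
```

Emit:
play_rows(
  deltas=[
    [0.0001,0.0013,0,0,0,0],
  ],
)

```text
clock: 11.75
tool_pos: [0.608, 0.0519, 0.028]
orientation: [-180.0, 44.9, -95.8]
force: [-0.7, -5.1, -0.0]
opening: 0.0395
gripper_force: 2.1
```

Emit:
play_rows(
  deltas=[
    [0.0001,0.0013,0,0,0,0],
  ],
)

```text
clock: 11.85
tool_pos: [0.6081, 0.0528, 0.0279]
orientation: [-180.0, 44.9, -95.9]
force: [-0.2, -3.5, -0.0]
opening: 0.0393
gripper_force: 2.0
```

Emit:
play_rows(
  deltas=[
    [0.0001,0.0013,0,0,0,0],
  ],
)

```text
clock: 11.95
tool_pos: [0.6082, 0.0539, 0.028]
orientation: [-180.0, 44.9, -95.9]
force: [-0.3, -3.7, -0.5]
opening: 0.039
gripper_force: 2.0
```

Emit:
play_rows(
  deltas=[
    [0.0001,0.0013,0,0,0,0],
  ],
)

```text
clock: 12.05
tool_pos: [0.6082, 0.0549, 0.0279]
orientation: [-180.0, 44.9, -95.9]
force: [-0.1, -4.2, 0.9]
opening: 0.0396
gripper_force: 2.0
```

Emit:
play_rows(
  deltas=[
    [0.0001,0.0013,0,0,0,0],
  ],
)

```text
clock: 12.15
tool_pos: [0.6083, 0.0559, 0.028]
orientation: [-180.0, 44.9, -95.9]
force: [-0.7, -4.2, 0.9]
opening: 0.0399
gripper_force: 2.0
```

Emit:
play_rows(
  deltas=[
    [0.0001,0.0007,0,0,0,0],
  ],
)

```text
clock: 12.25
tool_pos: [0.6084, 0.0566, 0.028]
orientation: [-180.0, 44.9, -95.9]
force: [0.0, -4.9, 0.0]
opening: 0.0394
gripper_force: 2.0
```

Emit:
play_rows(
  deltas=[
    [0.0001,0.001,0,0,0,0],
  ],
)

```text
clock: 12.35
tool_pos: [0.6084, 0.0573, 0.0279]
orientation: [-180.0, 44.9, -95.9]
force: [0.4, -4.5, 0.4]
opening: 0.0394
gripper_force: 2.1
```

Emit:
play_rows(
  deltas=[
    [0.0001,0.001,0,0,0,0],
  ],
)

```text
clock: 12.45
tool_pos: [0.6085, 0.0581, 0.0279]
orientation: [-180.0, 44.9, -95.9]
force: [-0.3, -4.2, -0.4]
opening: 0.0395
gripper_force: 2.0
```

Emit:
play_rows(
  deltas=[
    [0.0001,0.001,0,0,0,0],
  ],
)

```text
clock: 12.55
tool_pos: [0.6086, 0.0589, 0.028]
orientation: [-180.0, 44.9, -95.9]
force: [0.2, -4.7, -0.2]
opening: 0.0396
gripper_force: 2.0
```

Emit:
play_rows(
  deltas=[
    [0.0001,0.001,0,0,0,0],
  ],
)

```text
clock: 12.65
tool_pos: [0.6087, 0.0597, 0.028]
orientation: [-180.0, 44.9, -95.9]
force: [0.4, -3.8, -0.2]
opening: 0.0397
gripper_force: 2.0
```

Emit:
play_rows(
  deltas=[
    [0.0001,0.001,0,0,0,0],
  ],
)

```text
clock: 12.75
tool_pos: [0.6088, 0.0605, 0.028]
orientation: [-180.0, 44.9, -95.9]
force: [-1.1, -4.0, -0.1]
opening: 0.0392
gripper_force: 2.0
```

Emit:
play_rows(
  deltas=[
    [0.0001,0.001,0,0,0,0],
  ],
)

```text
clock: 12.85
tool_pos: [0.6089, 0.0613, 0.028]
orientation: [-180.0, 44.9, -95.9]
force: [-0.2, -3.6, 0.3]
opening: 0.0396
gripper_force: 2.0
```

Emit:
play_rows(
  deltas=[
    [0.0001,0.001,0,0,0,0],
  ],
)

```text
clock: 12.95
tool_pos: [0.6089, 0.0621, 0.0279]
orientation: [180.0, 44.9, -95.9]
force: [-0.9, -4.5, 0.1]
opening: 0.0394
gripper_force: 2.0
```

Emit:
play_rows(
  deltas=[
    [0.0001,0.001,0,0,0,0],
  ],
)

```text
clock: 13.05
tool_pos: [0.609, 0.0629, 0.0279]
orientation: [-180.0, 44.9, -95.9]
force: [-0.6, -4.1, -0.7]
opening: 0.0394
gripper_force: 2.0
```

Emit:
play_rows(
  deltas=[
    [0.0001,0.001,0,0,0,0],
  ],
)

```text
clock: 13.15
tool_pos: [0.6091, 0.0637, 0.028]
orientation: [-180.0, 44.9, -95.8]
force: [-0.8, -4.5, 0.2]
opening: 0.0395
gripper_force: 2.0
```

Emit:
play_rows(
  deltas=[
    [0.0001,0.001,0,0,0,0],
  ],
)

```text
clock: 13.25
tool_pos: [0.6092, 0.0645, 0.028]
orientation: [-180.0, 44.9, -95.9]
force: [-0.1, -4.3, 0.0]
opening: 0.0394
gripper_force: 2.0
```

Emit:
play_rows(
  deltas=[
    [0.0001,0.001,0,0,0,0],
  ],
)

```text
clock: 13.35
tool_pos: [0.6093, 0.0653, 0.028]
orientation: [-180.0, 44.9, -95.9]
force: [-0.6, -4.4, 0.0]
opening: 0.0396
gripper_force: 2.0
```

```bash
python3 vase.py|grep -v "0.42\|0.47"
```

```text
t 13.35 tcp [0.6093 0.0653 0.028 ] heading 5.86 lean 44.92 ytool [-0.995  0.102 -0.   ] J [ -6.7  34.5  -5.2 -52.  -63.6  30.8] F [-0.62 -4.35  0.01] open 0.0396
scene 831 circ [ 0.5972 -0.0821  0.0368] bgr [50. 48. 47.]
scene 329 circ [0.5482 0.1261 0.0156] bgr [90. 96. 92.]
scene 329 circ [0.6139 0.1078 0.0158] bgr [87. 94. 89.]
scene 347 circ [0.6823 0.1118 0.0156] bgr [88. 96. 91.]
top 311 circ [0.6816 0.1115 0.0153] bgr [ 92. 101.  94.]
top 313 circ [0.6133 0.1085 0.0152] bgr [ 92. 102.  95.]
top 316 circ [0.5479 0.1266 0.0151] bgr [ 93. 103.  96.]
```

Emit:
play_rows(
  deltas=[
    [0.0001,0.001,0,0,0,0],
  ],
)

```text
clock: 13.55
tool_pos: [0.6093, 0.066, 0.028]
orientation: [-180.0, 44.9, -95.8]
force: [-0.5, -3.9, 0.2]
opening: 0.0397
gripper_force: 2.1
```

Emit:
play_rows(
  deltas=[
    [0.0001,0.001,0,0,0,0],
  ],
)

```text
clock: 13.65
tool_pos: [0.6094, 0.0669, 0.028]
orientation: [-180.0, 44.9, -95.9]
force: [-0.3, -3.9, -0.4]
opening: 0.0395
gripper_force: 2.0
```

Emit:
play_rows(
  deltas=[
    [0.0001,0.001,0,0,0,0],
  ],
)

```text
clock: 13.75
tool_pos: [0.6095, 0.0677, 0.028]
orientation: [-180.0, 44.9, -95.9]
force: [-0.0, -5.2, -0.2]
opening: 0.0398
gripper_force: 2.0
```

Emit:
play_rows(
  deltas=[
    [0.0001,0.001,0,0,0,0],
  ],
)

```text
clock: 13.85
tool_pos: [0.6096, 0.0685, 0.028]
orientation: [-180.0, 44.9, -95.9]
force: [0.5, -4.5, 0.2]
opening: 0.0391
gripper_force: 2.0
```

Emit:
play_rows(
  deltas=[
    [0.0001,0.001,0,0,0,0],
  ],
)

```text
clock: 13.95
tool_pos: [0.6097, 0.0693, 0.028]
orientation: [-180.0, 44.9, -95.9]
force: [0.0, -4.3, 0.0]
opening: 0.0396
gripper_force: 2.0
```

Emit:
play_rows(
  deltas=[
    [0.0001,0.001,0,0,0,0],
  ],
)

```text
clock: 14.05
tool_pos: [0.6098, 0.0699, 0.0279]
orientation: [-180.0, 44.9, -95.9]
force: [-0.6, -5.8, 0.3]
opening: 0.0396
gripper_force: 2.7
```

Emit:
play_rows(
  deltas=[
    [0.0001,0.001,0,0,0,0],
  ],
)

```text
clock: 14.15
tool_pos: [0.6099, 0.0704, 0.0279]
orientation: [-180.0, 44.9, -95.8]
force: [-1.5, -6.7, 1.7]
opening: 0.0394
gripper_force: 3.0
```

The stop is felt: the pad force jumped from 2.0 to 3.0. One more light nudge confirms the give.

Emit:
play_rows(
  deltas=[
    [0.0001,0.0009,0,0,0,0],
  ],
)

```text
clock: 14.25
tool_pos: [0.61, 0.071, 0.0279]
orientation: [-180.0, 44.9, -95.8]
force: [-1.2, -7.9, 0.7]
opening: 0.0394
gripper_force: 3.3
```

```bash
python3 vase.py|grep -v "0.42\|0.47"
```

```text
t 14.25 tcp [0.61   0.071  0.0279] heading 5.88 lean 44.87 ytool [-0.995  0.102 -0.   ] J [ -6.1  34.4  -5.3 -52.2 -63.2  30.5] F [-1.25 -7.88  0.66] open 0.0394
scene 834 circ [ 0.5978 -0.076   0.0364] bgr [50. 48. 47.]
scene 335 circ [0.5482 0.1262 0.0158] bgr [90. 96. 92.]
scene 335 circ [0.6146 0.1135 0.0156] bgr [87. 94. 90.]
scene 347 circ [0.6823 0.1115 0.0156] bgr [88. 95. 90.]
top 308 circ [0.6816 0.1116 0.0152] bgr [ 91. 101.  93.]
top 315 circ [0.614  0.1134 0.0152] bgr [ 91. 101.  94.]
top 320 circ [0.5478 0.1264 0.0152] bgr [ 93. 103.  96.]
```

Emit:
play_rows(
  deltas=[
    [-0.0001,-0.0013,0,0,0,0],
    [-0.0001,-0.0013,0,0,0,0],
    [-0.0003,-0.0025,0,0,0,0],
    [-0.0006,-0.006,0,0,0,0],
    [-0.001,-0.01,0,0,0,0],
    [-0.001,-0.01,0,0,0,0],
    [-0.001,-0.01,0,0,0,0],
    [-0.001,-0.01,0,0,0,0],
    [-0.001,-0.01,0,0,0,0],
    [-0.001,-0.01,0,0,0,0],
  ],
)

```text
clock: 15.35
tool_pos: [0.6042, 0.0139, 0.0279]
orientation: [-180.0, 44.9, -95.9]
force: [-0.1, -0.0, -0.2]
opening: 0.0393
gripper_force: 0.0
```

Emit:
play_rows(
  deltas=[
    [0,-0.005,0.02,0,0,0],
    [0,-0.005,0.02,0,0,0],
    [0,-0.005,0.02,0,0,0],
    [0,-0.005,0.02,0,0,0],
    [0,0,0,0,0,0],
    [0,0,0,0,0,0],
    [0,0,0,0,0,0],
  ],
)

```text
clock: 16.05
tool_pos: [0.6039, -0.001, 0.0919]
orientation: [180.0, 44.9, -95.9]
force: [0.8, -0.1, 0.4]
opening: 0.0394
gripper_force: 0.0
```

```bash
python3 - <<'E'
from vase import *
st();p,d=lips("scene");t,_=lips("top")
a=cv2.resize(p[200:340,230:430],(571,400));cv2.imwrite("pics/fin.png",np.hstack([a,cv2.resize(t[170:310,240:320],(229,400))]))
E
```

```text
t 16.05 tcp [ 0.6039 -0.001   0.0919] heading 5.83 lean 44.94 ytool [-0.995  0.102  0.   ] J [-11.9  30.5  -2.3 -47.9 -71.3  28.1] F [ 0.82 -0.12  0.37] open 0.0394
scene 524 circ [ 0.6069 -0.0949  0.0275] bgr [111. 115. 114.]
scene 282 circ [ 0.4276 -0.0103  0.0159] bgr [ 88.  74. 114.]
scene 324 circ [0.4774 0.1319 0.0158] bgr [86. 92. 87.]
scene 331 circ [0.5482 0.1263 0.0158] bgr [87. 93. 89.]
scene 330 circ [0.6144 0.1133 0.0156] bgr [88. 94. 88.]
scene 347 circ [0.6823 0.1117 0.0156] bgr [88. 94. 88.]
top 312 circ [0.6816 0.1115 0.0153] bgr [ 95. 105.  97.]
top 295 circ [ 0.6106 -0.0832  0.0224] bgr [122. 131. 133.]
top 314 circ [0.614  0.1135 0.0152] bgr [ 95. 105.  97.]
top 317 circ [0.5479 0.1265 0.0152] bgr [ 97. 107.  99.]
top 317 circ [0.477  0.1325 0.015 ] bgr [ 98. 107. 100.]
top 324 circ [ 0.4269 -0.0098  0.0149] bgr [ 93.  78. 123.]
```

View pics/fin.png

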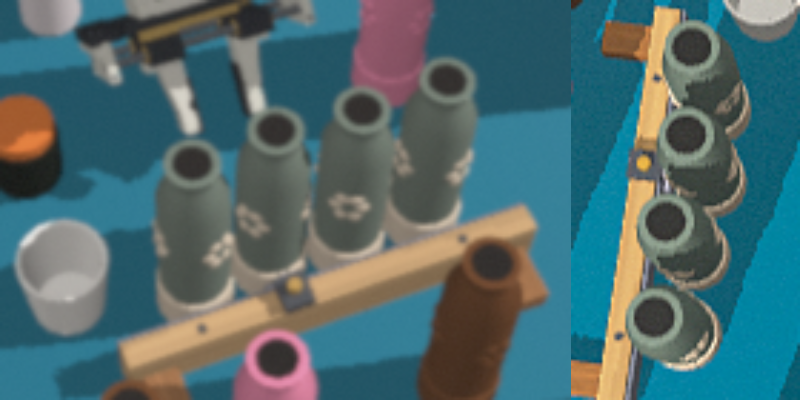

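The vase (crop 272,200) stands upright in the row behind the stop (293,290). It did not spring back, its neighbours have not moved, and the gripper is clear. Handing in.

```bash
python3 -c "
from plant import *
print(close_job())"
```

```text
the job is handed in; nothing more can be done
None
```

The lone vase stands upright in the gap against the sprung stop, which gave about 1.3 mm. The other vases measured unmoved, nothing else looked disturbed, and the job was handed in after about 16 s of the 64 s limit.

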